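# Discard the snapped slide, then hold the whole one flush on the tilted reader stage

## Task

One of the two slide carriers holds a snapped slide with half its glass gone: set that carrier down upright and flat in the steel discard tray, and let go of it. Then take the carrier with the whole slide by its bail, label end uppermost, tilt it to the slope of the reader's stage, seat it flush in the recess and press gently until the sprung stage plate is most of the way in. Finish while still holding it there; press it with the carrier only, do not shift the setting of the reader's head, and leave the bottles and other things on the table as they are.

Things in the scene. Friction and masses are not known exactly. Their poses are not given: they have to be found in the camera images.
- carrier_whole: Slide carrier with the WHOLE slide, loose, 70 g: white frame 90 x 50 x 7 mm, glass and label fill its opening. Origin: centre of the underside; z up, +x along the frame to the label end. Starts flat on the table, label end away from the robot within 0.4 rad. Over it along x stands a bail: bar 87 mm long, 10 mm wide (y), 10 mm high, centred 40 mm above the underside, on a post at each end.
- bail_whole (a point): Middle of that carrier's bail bar, the place to grip, closing across the carrier's y: 40 mm above the underside; under the bar 28 mm are clear down to the frame. The posts (7 x 10 mm) stand at x = -40 and +40 mm.
- label_end (a point): Centre of the white label (20 mm of the glass at the +x end) on the whole slide, 25 mm from the carrier's origin along its +x.
- carrier_broken: Slide carrier with the SNAPPED slide, loose: the same frame and bail, but only the -x half of the glass is left, with a jagged edge; no label, and the +x half of the opening is empty. Origin and axes as for the whole one. The two carriers may stand in either place, at least 105 mm apart.
- bail_broken (a point): Middle of the bail bar of the carrier with the snapped slide, as on the other.
- discard_tray: Open stainless discard tray, fixed: 150 (x) x 100 (y) x 22 mm high, walls and floor 3 mm thick, inside 144 x 94 mm, so a carrier fits lying along the tray's x. Origin: centre of the underside, z up.
- reader: Slide reader, fixed: white foot 150 x 122 x 18 mm, two cheeks, tilting head 128 x 96 mm. Origin: centre of the foot's underside; its front (-x) faces the robot, yaw -0.1 to 0.5 rad. Hinge axis along y, 85 mm above the origin; black clamp knobs at y = -70 and +70 mm. The head slopes down to the front by 0.17 to 0.42 rad, differing from run to run, held by friction (4 N m); it is to stay as set.
- stage_face (a point): Centre of the upper face of the sprung stage plate (aluminium, 98 x 58 mm), floor of a recess 100 x 60 mm, 4 mm deep, in the head's top; its walls are 14 mm (ends) and 18 mm (sides) wide and nothing stands above them. z: out of the face, leaning to the robot; x: up the slope; y: level, along the hinge. With the plate out it lies 16 mm from the hinge axis along z; it goes in with the plate.
- reader_plate (a joint): How far the sprung stage plate is pressed into the head along its face's -z: 0 m out, 0.005 m fully in. Spring: 2.4 N to start it, 8.4 N fully in.
- head_rim (a point): Middle of the head's upper end wall, on top: in the head, 57 mm up the slope from the stage centre, 4 mm above the face of the unpressed plate. Moves only if the head is turned.
- stain_red: Dropper bottle with red cap, 37 x 35 x 98 mm, standing; leave alone. Origin: centre of the underside.
- oil_bottle: Dropper bottle with black cap, 37 x 35 x 98 mm, standing; leave alone. Origin: centre of the underside.
- petri_dish: Lidded petri dish, 62 mm across, 14 mm high; leave alone. Origin: centre of the underside.
- stain_blue: Dropper bottle with blue cap, 37 x 35 x 98 mm, standing; leave alone. Origin: centre of the underside.

How it is judged (in metres and radians):
On the way:
1. the carrier with the snapped slide lies flat in the discard tray, let go (x of carrier_broken in the frame of discard_tray between -0.04 and 0.04 m and y of carrier_broken in the frame of discard_tray between -0.035 and 0.035 m and z of carrier_broken in the frame of discard_tray below 0.01 m and angle between carrier_broken's own z axis and vertical below 0.08 rad and contact force between the fingers and carrier_broken below 0.05 N and linear speed of carrier_broken below 0.02 m/s), for 0.2 s.
At the end, for the whole second after the job is handed in: Snapped carrier let go, flat (0.08 rad) in the tray. Whole carrier still gripped and still, label up the slope, within 8 mm of the stage centre, flush to 0.03 rad and 2 mm, pressing over 2 N, plate 2.5 mm in or more; robot not touching the reader (all of step 1 and x of carrier_whole in the frame of stage_face between -0.008 and 0.008 m and y of carrier_whole in the frame of stage_face between -0.008 and 0.008 m and z of carrier_whole in the frame of stage_face between -0.003 and 0.002 m and angle between the z axis of carrier_whole and the z axis of stage_face, either way round below 0.03 rad and x of label_end in the frame of stage_face above 0.012 m and value of joint reader_plate above 0.0025 m and contact force between carrier_whole and reader above 2 N and contact force between the fingers and carrier_whole above 1 N and contact force between each of the arm, the fingers and reader below 0.3 N and linear speed of carrier_whole below 0.02 m/s); the arm keeps its last pose, push and grip.
It fails at once if the reader's head was turned on its hinge (its upper end moved more than 5 mm) (distance of head_rim from where it was at the start of the episode above 0.005 m).
It fails at once if the slide was pressed on the reader with over 35 N (contact force between carrier_whole and reader above 35 N).
It fails at once if the snapped slide was put on the reader (contact force between carrier_broken and reader above 0.5 N).
It fails at once if a bystander was moved by more than 20 mm (distance of any of stain_red, oil_bottle, stain_blue, petri_dish from where it was at the start of the episode above 0.02 m).
It also fails if it takes over 59 s, if anything falls off the work surface, if the arm or the gripper's body presses on something with over 40 N, if the wrist force passes 120 N, or if a joint passes its speed limit or range.

## Robot

A 6-joint arm with a two-finger parallel gripper is mounted at the origin on the work surface; the furniture and walls round the work are solid. World frame = base frame: x ahead of the robot, y to its left, z up, the work surface at z = 0. Lengths are in m, angles in degrees, forces in N, time in s.
With the tool pointing down it reaches from about 0.4 to 0.825 m from the base axis. Payload 7 kg.
Tool frame: the origin (TCP) lies midway between the tips of the shut fingers; the grasp point (between the pads) lies r.tcp_to_grasp behind it (r.tcp_to_grasp is the distance from the TCP to the grasp point, in m); x points along the fingers, y is the direction in which the jaws open and shut, and the axes are right-handed (so a half turn about x gives the same grasp; the last joint's range is limited). The gripper opens to 88 mm and grips with 3 to 60 N. Pads are 19 mm wide; open, the fingers measure 130 mm over their backs; the gripper's body (78 mm by 193 mm) begins 47 mm behind the grasp point.
Start: joints at [87.84, 20.546, 0.682, 0, -70.136, -16.507], TCP at [0.216, 0.639, 0.227] pointing down, gripper open.
Joint ranges: [-176.03, 176.03], [-82.01, 121.73], [-58.28, 71.71], [-173.87, 95.51], [-174.79, -0.11], [-173.66, 173.66]. Speed limits (degrees/s): [136.94, 136.94, 172.46, 180, 180, 180].

## Interface

Orientations are given as [roll, pitch, yaw] about the fixed x, y, z axes, in that order (R = Rz(yaw) Ry(pitch) Rx(roll)).
In Python, from plant import r gives the robot as it stands.
- The arm moves only by the tool carry_out, never from a script. Its argument "moves" is a list of rows, each a list of 7 numbers: the shift along the world's x, y, z in mm, then the turn, a rotation vector about the world's x, y, z in rad, then the opening in per cent of the stroke, from 0 (shut) to 100 (fully open). In form: [[x, y, z, wx, wy, wz, claw], ...]. A call has 1 to 5 rows; each row is the pose to reach, as a shift and turn from the pose commanded when the call began; what a row does not reach only later rows make up. A row lasts 1/10 s, in which the tool goes at most 50 mm and 8.59 degrees, less where a joint would pass 70% of its speed; a pose out of reach is approached as far as the arm can. A call with a gripper value outside its range is refused whole. The fingers move at their own pace and stop on an object; "squeeze" is the grip in N (left out, the last holds). Time passes only in rows, so rows that repeat a pose let the fingers close. It gives the time, the measured TCP pose, the force and the opening at its end, in the units of the state.
- r.get_state(): the state, without advancing time (a new reading comes with each control period).
- r.capture(name): name is "scene" or "top" or "wrist"; returns the picture (384x512x3 uint8, blue, green, red); there is no depth.
- r.camera_params(name): a dict with "K" (3x3 intrinsics, pixels), "rvec" (rotation vector, rad) and "tvec" (3), from world to camera coordinates, as OpenCV has them. Camera axes: x right, y down, z forward; pixel columns grow to the right and rows downward; lengths in m; the calibration is good to about 2 mm. The wrist camera is an equidistant fisheye: a pixel r from the principal point sees the ray r / f radians off the axis. A picture is of the moment at which its call begins: read the wrist's pose just before it. camera_params takes no time and is no camera call; for the wrist camera it gives the pose at the moment of the call.
- r.close_job(): hands the job in, once; it reports no verdict.
The state is a dict: "time_s": time; "joints": joint angles; "qd": joint speeds; "joint_torque": joint torques, N m; "tcp_pos": TCP position; "eef_rot": TCP orientation; "contact_force": force on the tool from outside, world axes, zero at the start; "moment": the same for the moment, N m; "gripper_width": finger opening in m.
Only numpy, scipy, OpenCV 4.12 (cv2) and the standard library are available. Lean on these libraries where they do the work, as an engineer would, in place of code of your own. Each camera call takes 0.05 s, during which the arm holds its last target. There are 200 camera calls.

## Working session

There is one attempt and no reset: what is moved stays moved. The work goes in short steps, Python scripts to look and compute and a tool call to move; the robot and the scene stay as the last step left them, time stands still between calls to the robot, and variables do not carry over. Pictures are saved under pics/ and viewed, about 8 in all and at most 12, crops included, and the job is handed in when it is done.

Besides the shell and the picture viewer there is one more tool, called as name(argument=value, ...), one argument or row to a line, values as JSON. carry_out: Moves the arm, as the interface text tells. Its arguments: {"type":"object","properties":{"moves":{"type":"array"},"squeeze":{"type":"number"}},"required":["moves"]}

```bash
ls; mkdir -p pics; python3 - <<'E'
from plant import r
import cv2,numpy as np
print(r.get_state()); print(r.tcp_to_grasp)
for n in("scene","top","wrist"):
    p=r.camera_params(n); print(n,p)
a=r.capture("scene");b=r.capture("top")
cv2.imwrite("pics/scene0.png",a);cv2.imwrite("pics/top0.png",b)
cv2.imwrite("pics/s1.png",cv2.resize(a,(800,600),interpolation=cv2.INTER_CUBIC));cv2.imwrite("pics/t1.png",cv2.resize(b,(800,600),interpolation=cv2.INTER_CUBIC))
E
```

```text
pics
{'time_s': 0.0, 'joints': array([ 8.78392378e+01,  2.05930279e+01,  6.32288768e-01, -2.04011454e-02,
       -7.01348402e+01, -1.65067709e+01]), 'qd': array([ 0.03721329, -0.07037247, -0.08071091, -0.05581288,  0.00867902,
       -0.03693126]), 'joint_torque': array([ 4.12254713e-04, -5.82725966e+01,  2.93059534e+01,  6.99706256e+00,
        6.86616695e-03, -1.69444907e-04]), 'tcp_pos': array([0.21591977, 0.63900894, 0.22559254]), 'eef_rot': array([  95.16255599,   89.90251492, -103.51192563]), 'contact_force': array([-0.00641405, -0.01957599, -0.33577982]), 'moment': array([-0.016171 ,  0.0001987, -0.0024738]), 'gripper_width': 0.08775324573108718}
0.0188
scene {'K': array([[410.5845422 ,   0.        , 252.03627003],
       [  0.        , 410.5845422 , 190.06308856],
       [  0.        ,   0.        ,   1.        ]]), 'rvec': array([ 2.17753198, -0.48842085,  0.2186686 ]), 'tvec': array([-0.39819298,  0.24712745,  0.97222155])}
top {'K': array([[388.93054752,   0.        , 257.28089541],
       [  0.        , 388.93054752, 199.25259547],
       [  0.        ,   0.        ,   1.        ]]), 'rvec': array([ 2.21368393, -1.97574271,  0.20824356]), 'tvec': array([0.05756589, 0.51316687, 1.0287181 ])}
wrist {'K': array([[297.31863964,   0.        , 255.55973071],
       [  0.        , 297.31863964, 194.45877943],
       [  0.        ,   0.        ,   1.        ]]), 'rvec': array([-1.72636249,  2.40741038,  0.33184182]), 'tvec': array([ 0.67472289, -0.03430451,  0.39017308])}
```

View pics/s1.png

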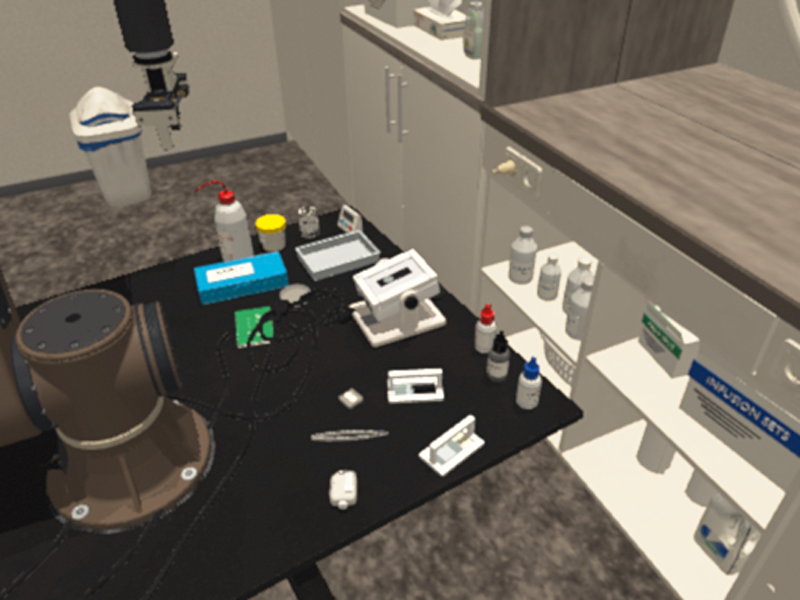

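View pics/t1.png

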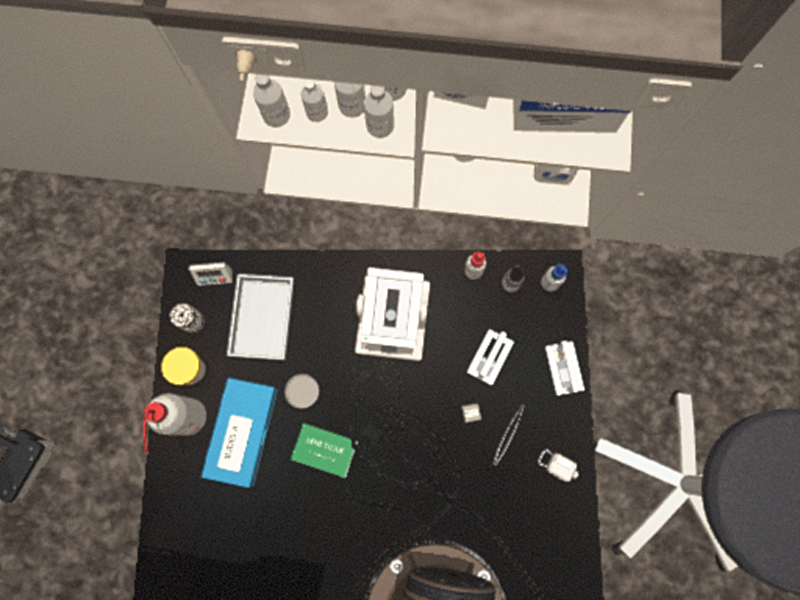

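Scene: arm base lower left, carriers at about (415,387) and (452,445), reader (400,295), tray (338,255). Top view: carriers at (490,357) and (564,368), reader (393,312), tray (261,317). I'll zoom in to tell the two carriers apart and pick features.

```bash
cat > h.py <<'E'
import numpy as np,cv2
from scipy.spatial.transform import Rotation as Ro
from plant import r
def Rt(p): return cv2.Rodrigues(p["rvec"])[0],np.array(p["tvec"]).reshape(3)
def ray(p,uv,fish=False):
    R,t=Rt(p);K=p["K"];d=np.array([(uv[0]-K[0,2])/K[0,0],(uv[1]-K[1,2])/K[1,1]])
    if fish:
        th=np.hypot(*d);v=np.r_[d/th*np.sin(th),np.cos(th)] if th>1e-9 else np.r_[0,0,1.]
    else: v=np.r_[d,1]; v/=np.linalg.norm(v)
    return -R.T@t,R.T@v
def atz(p,uv,z,fish=False):
    o,d=ray(p,uv,fish);return o+d*(z-o[2])/d[2]
def proj(p,X,fish=False):
    R,t=Rt(p);K=p["K"];c=np.atleast_2d(X)@R.T+t
    if fish:
        q=np.hypot(c[:,0],c[:,1]);th=np.arctan2(q,c[:,2]);n=c[:,:2]/np.maximum(q,1e-12)[:,None]*th[:,None]
    else: n=c[:,:2]/c[:,2:]
    return n*[K[0,0],K[1,1]]+K[:2,2]
def tri(rays):
    A=0;b=0
    for o,d in rays:
        M=np.eye(3)-np.outer(d,d);A=A+M;b=b+M@o
    X=np.linalg.solve(A,b);return X,[np.linalg.norm((np.eye(3)-np.outer(d,d))@(X-o)) for o,d in rays]
def crop(a,u0,v0,w,h,s): return cv2.resize(a[v0:v0+h,u0:u0+w],None,fx=s,fy=s,interpolation=cv2.INTER_CUBIC)
E
python3 - <<'E'
from h import *
a=cv2.imread("pics/scene0.png");b=cv2.imread("pics/top0.png")
# each tile 400x300
T=[crop(b,295,205,80,60,5),crop(a,235,225,80,60,5),crop(b,220,165,60,75,4)]
c=np.zeros((600,800,3),np.uint8)
c[:300,:400]=T[0];c[:300,400:]=T[1]
c[300:600,0:240]=T[2];t=crop(a,222,155,68,70,4);c[300:300+t.shape[0],250:250+t.shape[1]]=t
t=crop(b,140,170,60,65,4);c[300:300+t.shape[0],540:780]=t
cv2.imwrite("pics/c1.png",c)
pt=r.camera_params("top");s=.64
for n,uv in dict(c1=(490,357),c2=(564,368),reader=(393,312),tray=(261,317),dish=(302,391)).items(): print(n,atz(pt,np.array(uv)*s,0.03))
E
```

```text
c1 [ 0.44335812 -0.05066927  0.03      ]
c2 [ 0.4385329  -0.18375773  0.03      ]
reader [0.50602619 0.13237081 0.03      ]
tray [0.46957046 0.37122367 0.03      ]
dish [0.34477953 0.27649886 0.03      ]
```

View pics/c1.png

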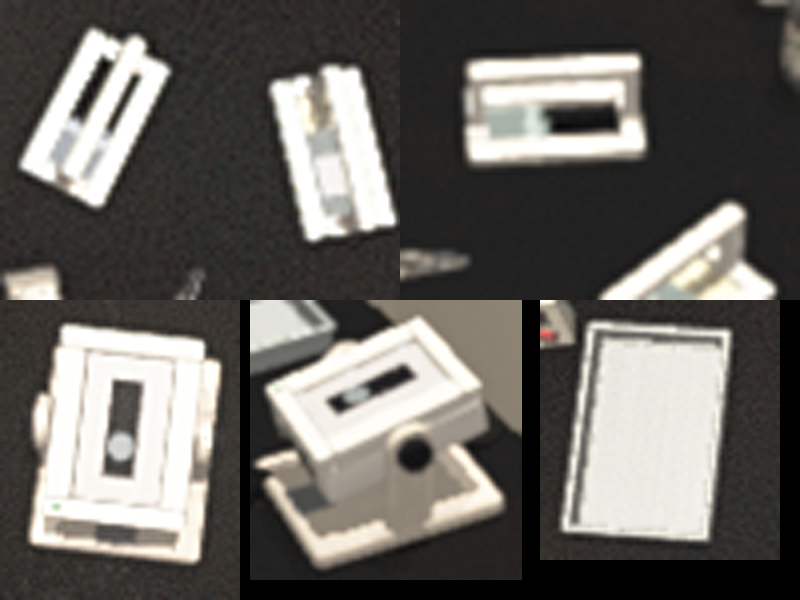

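Top tile: the carrier on the left has half its opening empty, so it's the broken one. The carrier on the right has glass and a label, so it's the whole one. The reader's recess and the tray are visible. Next, first estimates of both carriers and the tray, with bar height triangulated.

```bash
python3 - <<'E'
from h import *
pt=r.camera_params("top");ps=r.camera_params("scene")
T=lambda u,v:(295+(u-2)/5,205+(v-2)/5)
S=lambda u,v:(235+(u-402)/5,225+(v-2)/5)
for n,c in dict(broken=[(95,28),(170,68),(100,207),(22,168)],whole=[(272,83),(357,66),(397,228),(310,240)]).items():
    P=np.array([atz(pt,T(*q),.007) for q in c]);m=P.mean(0)
    ax=(P[0]+P[1]-P[2]-P[3])/2;print(n,m.round(4),"len",np.linalg.norm(ax).round(4),"w",np.linalg.norm(P[0]-P[1]).round(4),"yaw",np.degrees(np.arctan2(ax[1],ax[0])).round(1))
# scene broken frame corners + bar
P=[atz(ps,S(*q),.007) for q in [(468,150),(645,148)]];print("scene front edge ",np.round(P,4))
for a,b in [((133,42),(640,62)),((65,183),(467,69))]:
    print("bar end",tri([ray(pt,T(*a)),ray(ps,S(*b))]))
W=lambda u,v:(140+(u-541.5)/4,170+(v-301.5)/4)
P=np.array([atz(pt,W(*q),.022) for q in [(588,320),(733,329),(710,541),(562,533)]]);print("tray",P.round(4),P.mean(0))
ax=P[0]-P[3]+P[1]-P[2];print(np.degrees(np.arctan2(ax[1],ax[0])))
# state
s=r.get_state();print(s["tcp_pos"],s["eef_rot"],Ro.from_euler("xyz",s["eef_rot"],degrees=True).as_matrix().round(3))
p=r.camera_params("wrist");R,t=Rt(p);print("wrist cam",-R.T@t,R.round(3))
E
```

```text
broken [ 0.4484 -0.0545  0.007 ] len 0.0916 w 0.0486 yaw -21.8
whole [ 0.4428 -0.1905  0.007 ] len 0.093 w 0.0504 yaw 17.0
scene front edge  [[ 0.4013 -0.0578  0.007 ]
 [ 0.4839 -0.096   0.007 ]]
bar end (array([ 0.49120924, -0.06812433,  0.03946613]), [np.float64(0.0033405284413204027), np.float64(0.0033405284413204257)])
bar end (array([ 0.40758632, -0.03658433,  0.0423723 ]), [np.float64(0.0033858223996167994), np.float64(0.0033858223996167977)])
tray [[0.5495 0.4321 0.022 ]
 [0.5546 0.3255 0.022 ]
 [0.3986 0.318  0.022 ]
 [0.3923 0.4234 0.022 ]] [0.47374483 0.3747565  0.022     ]
2.9698644221811255
[0.21595334 0.63906843 0.22574364] [  96.7932919    89.91550709 -101.87869337] [[-0.    -0.32  -0.947]
 [-0.001 -0.947  0.32 ]
 [-1.     0.001 -0.   ]]
wrist cam [0.28548073 0.61615857 0.38422417] [[-0.321 -0.947  0.001]
 [-0.912  0.309  0.271]
 [-0.257  0.086 -0.962]]
```

carry_out(
  moves=[
    [20,-45,0,0,0,0,100],
    [45,-85,5,0,0,0,100],
    [75,-125,10,0,0,0,100],
    [105,-165,15,0,0,0,100],
    [135,-205,20,0,0,0,100],
  ],
)

```text
time_s: 0.6
tcp_pos: [0.3512, 0.4332, 0.2465]
eef_rot: [74.9, 90.0, -123.7]
contact_force: [0.9, 0.5, 1.2]
gripper_width: 0.0875
```

```bash
cat > snap.py <<'E'
import sys,pickle
from h import *
p=r.camera_params("wrist");s=r.get_state();a=r.capture("wrist")
cv2.imwrite(f"pics/{sys.argv[1]}.png",a);pickle.dump((p,s),open(f"pics/{sys.argv[1]}.pkl","wb"));print(s["tcp_pos"],s["eef_rot"],s["time_s"],s["contact_force"],s["gripper_width"])
E
python3 snap.py w_tray
```

```text
[0.3512154  0.43318754 0.24650391] [  74.94767695   89.98006904 -123.68942933] 0.6 [0.9256338  0.52283938 1.19067758] 0.08745666456611574
```

carry_out(
  moves=[
    [10,-45,0,0,0,0,100],
    [20,-90,5,0,0,0,100],
    [30,-135,10,0,0,0,100],
    [40,-180,10,0,0,0,100],
    [50,-220,10,0,0,0,100],
  ],
)

```text
time_s: 1.15
tcp_pos: [0.4004, 0.213, 0.2566]
eef_rot: [-86.4, 90.0, 75.0]
contact_force: [0.6, -0.1, -0.6]
gripper_width: 0.0878
```

```bash
python3 snap.py w_rd1
```

```text
[0.40038873 0.21300201 0.25660396] [-86.3832002   89.9775098   74.95651155] 1.15 [ 0.56361572 -0.09520268 -0.55228848] 0.08775685866068085
```

carry_out(
  moves=[
    [10,-45,0,0,0,-0.02,100],
    [20,-90,0,0,0,-0.04,100],
    [30,-135,-5,0,0,-0.066,100],
    [40,-180,-10,0,0,-0.066,100],
    [48,-230,-20,0,0,-0.066,100],
  ],
)

```text
time_s: 1.7
tcp_pos: [0.4488, -0.0148, 0.2372]
eef_rot: [-140.1, 89.9, 17.5]
contact_force: [1.8, 0.4, -0.4]
gripper_width: 0.0872
```

```bash
python3 snap.py w_br1; python3 - <<'E'
from h import *
c=np.zeros((600,800,3),np.uint8)
for i,n in enumerate(["w_tray","w_rd1","w_br1"]):
    t=cv2.resize(cv2.imread(f"pics/{n}.png"),(400,300),interpolation=cv2.INTER_AREA);c[300*(i//2):300*(i//2)+300,400*(i%2):400*(i%2)+400]=t
cv2.imwrite("pics/c2.png",c)
E
```

```text
[ 0.44880629 -0.01484732  0.23717997] [-140.14056987   89.90539318   17.4545398 ] 1.7 [ 1.77721642  0.44713402 -0.44535513] 0.08724379980089186
```

View pics/c2.png

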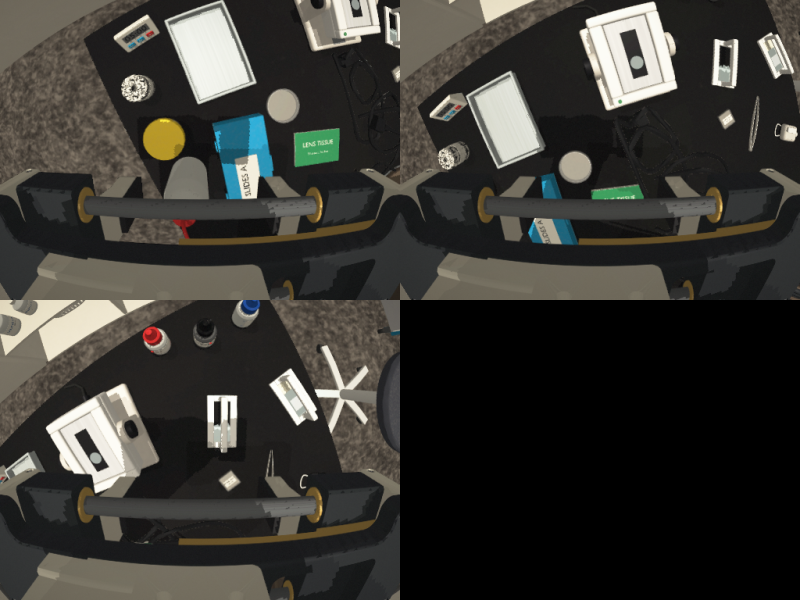

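Wrist views show tray (210,50), reader (630,55) and (100,435), broken carrier (222,422) and whole carrier (293,397) in the montage. Zooming on those.

```bash
python3 - <<'E'
from h import *
I={n:cv2.imread(f"pics/{n}.png") for n in["w_tray","w_rd1","w_br1"]}
c=np.zeros((600,800,3),np.uint8)
def put(n,u,v,w,h,s,x,y):
    t=crop(I[n],u,v,w,h,s);c[y:y+t.shape[0],x:x+t.shape[1]]=t[:600-y,:800-x]
put("w_rd1",226,0,133,133,3,0,0)
put("w_br1",55,105,133,133,3,400,0)
put("w_br1",253,82,160,66*1,3,0,400)
put("w_br1",253,148,160,66,3,0,400) if 0 else None
put("w_tray",205,0,128,100,2,500,400)
cv2.imwrite("pics/c3.png",c)
E
```

```text
(no output)
```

View pics/c3.png

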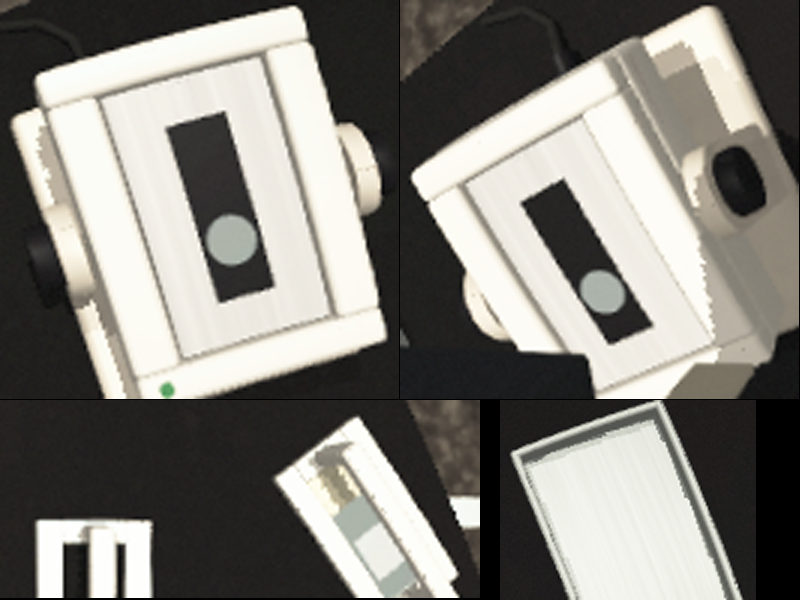

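Reader recess is crisp in both wrist views: corners (100,98),(265,55),(330,315),(183,358), and in the right view (465,182),(583,115),(714,345). I'll fit the reader pose and tilt from these.

```bash
cat > fit.py <<'E'
from h import *
import pickle
from scipy.optimize import least_squares
pa=pickle.load(open("pics/w_rd1.pkl","rb"))[0];pb=pickle.load(open("pics/w_br1.pkl","rb"))[0]
A=lambda u,v:(226+(u-1)/3,(v-1)/3)
B=lambda u,v:(55+(u-401)/3,105+(v-1)/3)
# (x,y,z in head frame about hinge, mm)
L=[(pa,A(100,98),(50,30,18)),(pa,A(265,55),(50,-30,18)),(pa,A(330,315),(-50,-30,18)),(pa,A(183,358),(-50,30,18)),
(pa,A(37,77),(64,48,20)),(pa,A(303,7),(64,-48,20)),(pa,A(386,337),(-64,-48,19)),(pa,A(221,207),(0,0,16)),
(pb,B(411,177),(64,48,20)),(pb,B(624,44),(64,-48,20)),(pb,B(464,182),(50,30,18)),(pb,B(583,116),(50,-30,20)),(pb,B(714,345),(-50,-30,20)),(pb,B(588,262),(0,0,16)),
(pb,B(740,182),(0,-72,0)),(pa,A(40,266),(0,74,0))]
def head(q):
    x,y,w,t=q[:4];R=Ro.from_euler("zy",[w,-t]).as_matrix();return R,np.array([x,y,.085])
def res(q,L=L):
    R,h=head(q);return np.concatenate([(proj(p,h+R@(np.array(m)/1e3),True)[0]-uv) for p,uv,m in L])
if __name__=="__main__":
    s=least_squares(res,[.51,.13,0,.3],loss="soft_l1");print(s.x,np.degrees(s.x[2:]));print(res(s.x).reshape(-1,2).round(1))
    J=s.jac;print("sd",np.sqrt(np.diag(np.linalg.inv(J.T@J)))*1)
    R,h=head(s.x);print("stage",h+R@[0,0,.016],"z",R[:,2]);np.save("reader.npy",s.x)
    # independent: triangulated stage centre & corners
    for i,j in((7,13),(4,8),(5,9),(1,11)): print(tri([ray(L[i][0],L[i][1],True),ray(L[j][0],L[j][1],True)]), h+R@(np.array(L[i][2])/1e3))
    # carriers from w_br1
    C=lambda u,v:(253+(u-1)/3,82+(v-401)/3)
    for n,q in dict(bL=(37,521),bR=(152,521),wL=(276,478),wR=(360,418),wLabel=(338,486)).items(): print(n,atz(pb,C(*q),.007,True))
    D=lambda u,v:(205+(u-500.5)/2,(v-400.5)/2);pt=pickle.load(open("pics/w_tray.pkl","rb"))[0]
    for q in((513,453),(661,402)): print("tray",atz(pt,D(*q),.022,True))
E
python3 fit.py
```

```text
[ 0.50321975  0.1305961  -0.01236185  0.177792  ] [-0.70828212 10.18673124]
[[-0.5 -0.9]
 [ 0.1 -0.9]
 [ 2.7  1.1]
 [-0.   1.9]
 [-0.8 -1.4]
 [ 0.  -0.9]
 [ 1.7  1.8]
 [ 0.8  0. ]
 [-0.4 -1.8]
 [-6.   4.3]
 [-0.7  0.2]
 [-0.2 -0.2]
 [ 0.6  2.2]
 [ 0.1  0.7]
 [ 6.8 -2.6]
 [-6.  -0.3]]
sd [0.00055684 0.00045167 0.0072676  0.02107243]
stage [0.50039004 0.1305961  0.10074779] z [-0.17685681  0.          0.98423659]
(array([0.50094615, 0.13117599, 0.09920622]), [np.float64(0.00012444524257471107), np.float64(0.00012444524257478943)]) [0.50039004 0.1305961  0.10074779]
(array([0.56116673, 0.17760443, 0.11696302]), [np.float64(7.038516579931382e-05), np.float64(7.038516579924819e-05)]) [0.56325294 0.17780129 0.11610764]
(array([0.56458271, 0.07836264, 0.10510618]), [np.float64(0.00021942253163276465), np.float64(0.0002194225316328035)]) [0.56208494 0.08180863 0.11589776]
(array([0.54811443, 0.10057868, 0.1119493 ]), [np.float64(0.00032995751814938605), np.float64(0.0003299575181494376)]) [0.5488794  0.09998032 0.11149284]
bL [ 0.50123092 -0.04881517  0.007     ]
bR [ 0.48281708 -0.09546862  0.007     ]
wL [ 0.48126122 -0.15527173  0.007     ]
wR [ 0.49398862 -0.20382002  0.007     ]
wLabel [ 0.46825712 -0.18216456  0.007     ]
tray [0.54912571 0.42690299 0.022     ]
tray [0.5527873  0.32510205 0.022     ]
```

Fit says the stage is at about (0.500,0.131,0.100) with a tilt near 0.18 rad. That tilt is still loose, so I'll refine it later. Broken carrier: centre (0.449,-0.0545), yaw -21.7°, bar at z≈0.041. Going for the grasp.

carry_out(
  moves=[
    [0,-38,-30,0,0,0.01,60],
    [0,-38,-80,0,0,0.01,60],
    [0,-38,-130,0,0,0.01,60],
    [0,-38,-150,0,0,0.01,60],
    [0,-38,-150,0,0,0.01,60],
  ],
)

```text
time_s: 2.25
tcp_pos: [0.4458, -0.0522, 0.0838]
eef_rot: [36.6, 89.6, -165.3]
contact_force: [0.2, 0.5, 0.6]
gripper_width: 0.0549
```

```bash
python3 snap.py w_br2; python3 - <<'E'
from h import *
cv2.imwrite("pics/c4.png",crop(cv2.imread("pics/w_br2.png"),90,90,330,200,2.4))
E
```

```text
[ 0.44575798 -0.05215915  0.08384251] [  36.60629293   89.59699625 -165.32685576] 2.25 [0.22250958 0.48901124 0.57329155] 0.05486240066290631
```

View pics/c4.png

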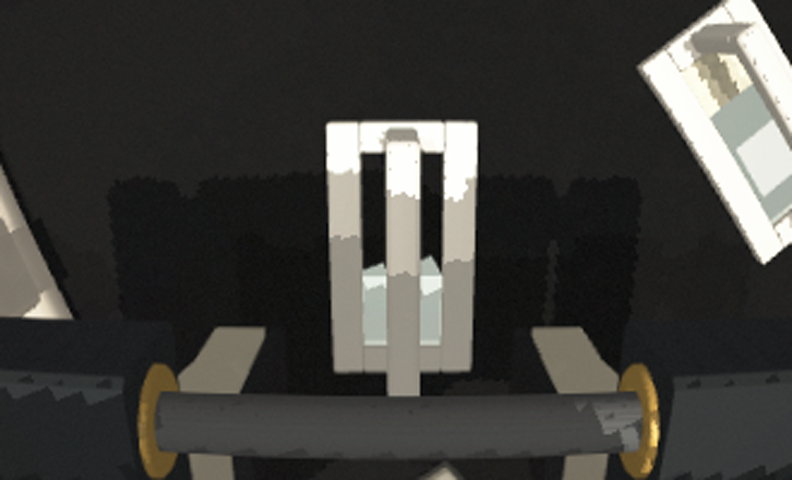

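Bar is centred between the fingers (column 402 vs finger middle 399) and aligned with the tool. Descend and close.

carry_out(
  moves=[
    [1,-1,-40,0,0,0,60],
    [1,-1,-65,0,0,0,60],
    [1,-1,-65,0,0,0,0],
    [1,-1,-65,0,0,0,0],
    [1,-1,-65,0,0,0,0],
  ],
  squeeze=25,
)

```text
time_s: 2.8
tcp_pos: [0.451, -0.0518, 0.0238]
eef_rot: [-145.3, 89.8, 12.9]
contact_force: [0.8, 0.1, -0.5]
gripper_width: 0.0338
```

carry_out(
  moves=[
    [0,0,0,0,0,0,0],
    [0,0,0,0,0,0,0],
    [0,0,0,0,0,0,0],
    [0,0,20,0,0,0,0],
    [0,0,60,0,0,0,0],
  ],
)

```text
time_s: 3.3
tcp_pos: [0.4471, -0.0529, 0.0804]
eef_rot: [35.6, 89.6, -166.3]
contact_force: [0.9, 0.1, -0.3]
gripper_width: 0.0096
```

Gripped at 9.6 mm. Carrying to the tray at about (0.475,0.374), yaw +2.5°, with a photo of the reader on the way.

carry_out(
  moves=[
    [0,0,50,0,0,0,0],
    [0,0,100,0,0,0.05,0],
    [0,35,125,0,0,0.1,0],
    [0,80,130,0,0,0.2,0],
    [0,80,130,0,0,0.2,0],
  ],
)

```text
time_s: 3.8
tcp_pos: [0.4503, 0.0313, 0.2138]
eef_rot: [-138.2, 89.7, 31.8]
contact_force: [-0.7, -0.8, -1.3]
gripper_width: 0.0101
```

```bash
python3 snap.py w_rd2
```

```text
[0.45030152 0.0313067  0.21378333] [-138.20464554   89.72841044   31.75295403] 3.8 [-0.7357215  -0.75434848 -1.32275609] 0.010061344170474832
```

carry_out(
  moves=[
    [0,50,0,0,0,0.1,0],
    [5,100,0,0,0,0.2,0],
    [10,150,0,0,0,0.22,0],
    [15,200,0,0,0,0.22,0],
    [20,250,0,0,0,0.22,0],
  ],
)

```text
time_s: 4.35
tcp_pos: [0.4691, 0.2776, 0.2114]
eef_rot: [48.3, 89.9, -129.6]
contact_force: [1.1, -0.3, 0.1]
gripper_width: 0.0098
```

carry_out(
  moves=[
    [5,50,0,0,0,0,0],
    [5,99,0,0,0,0,0],
    [5,99,-40,0,0,0,0],
    [5,99,-80,0,0,0,0],
    [5,99,-80,0,0,0,0],
  ],
)

```text
time_s: 4.85
tcp_pos: [0.4716, 0.3719, 0.1255]
eef_rot: [46.5, 89.3, -131.4]
contact_force: [0.4, -1.0, -1.9]
gripper_width: 0.0095
```

```bash
python3 snap.py w_tr2; python3 - <<'E'
from h import *
c=np.zeros((600,800,3),np.uint8);c[:300,:400]=cv2.resize(cv2.imread("pics/w_tr2.png"),(400,300))
t=crop(cv2.imread("pics/w_rd2.png"),0,40,230,210,1.73);c[:t.shape[0],400:400+t.shape[1]]=t
a=r.capture("top");cv2.imwrite("pics/top1.png",a);t=crop(a,130,160,80,60,3.7);c[300:300+t.shape[0],:t.shape[1]]=t
cv2.imwrite("pics/c5.png",c)
E
```

```text
[0.47159003 0.3719379  0.12552347] [  46.53011335   89.32569715 -131.39147506] 4.85 [ 0.38636146 -1.00665718 -1.88063469] 0.009501467272919452
```

View pics/c5.png

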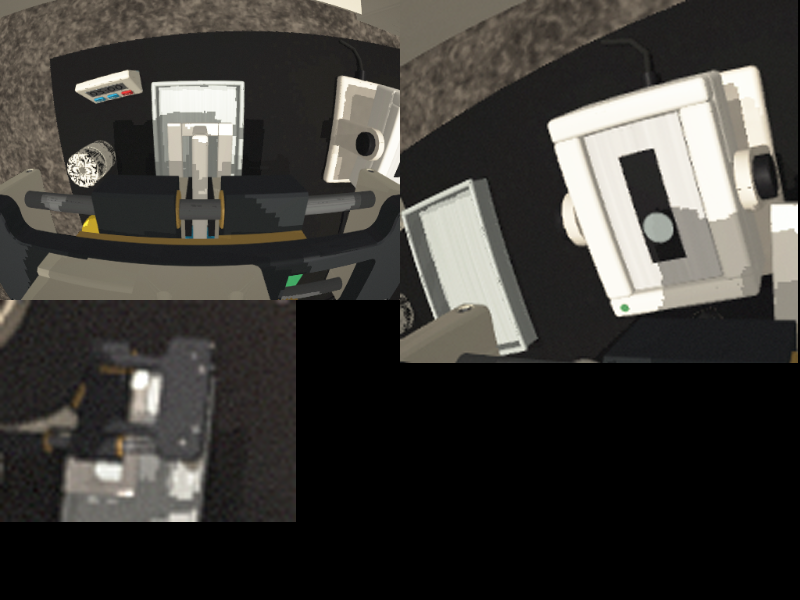

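Carrier is centred over the tray laterally (166–234 within walls 153–243), with clearances fine all round. Lowering.

carry_out(
  moves=[
    [0,0,-40,0,0,0,0],
    [0,0,-75,0,0,0,0],
    [0,0,-90,0,0,0,0],
    [0,0,-97,0,0,0,0],
    [0,0,-97,0,0,0,0],
  ],
)

```text
time_s: 5.45
tcp_pos: [0.4752, 0.376, 0.0361]
eef_rot: [-140.7, 89.9, 41.5]
contact_force: [-0.7, 0.6, 0.5]
gripper_width: 0.0098
```

carry_out(
  moves=[
    [0,0,-3,0,0,0,0],
    [0,0,-6,0,0,0,0],
    [0,0,-9,0,0,0,0],
    [0,0,-10,0,0,0,0],
    [0,0,-10,0,0,0,0],
  ],
)

```text
time_s: 5.95
tcp_pos: [0.4744, 0.3758, 0.0255]
eef_rot: [-148.7, 90.0, 33.5]
contact_force: [-1.7, -0.7, 3.9]
gripper_width: 0.0095
```

carry_out(
  moves=[
    [0,0,0,0,0,0,50],
    [0,0,0,0,0,0,50],
    [0,0,0,0,0,0,50],
    [0,0,0,0,0,0,50],
    [0,0,10,0,0,0,50],
  ],
)

```text
time_s: 6.45
tcp_pos: [0.4736, 0.3748, 0.0338]
eef_rot: [49.4, 89.8, -128.4]
contact_force: [0.3, -1.1, 0.2]
gripper_width: 0.0418
```

carry_out(
  moves=[
    [0,0,30,0,0,0,50],
    [0,0,70,0,0,0,50],
    [0,0,120,0,0,0,60],
    [0,0,170,0,0,0,60],
    [0,0,190,0,0,0,60],
  ],
)

```text
time_s: 6.95
tcp_pos: [0.4758, 0.3769, 0.2316]
eef_rot: [-136.6, 89.5, 45.6]
contact_force: [0.3, 0.3, -1.0]
gripper_width: 0.0525
```

carry_out(
  moves=[
    [0,-50,10,0,0,0,60],
    [0,-100,15,0,0,0,60],
    [0,-150,15,0,0,0,60],
    [-40,-175,15,0,0,0,60],
    [-40,-175,15,0,0,0,60],
  ],
)

```text
time_s: 7.45
tcp_pos: [0.431, 0.1965, 0.2407]
eef_rot: [-67.5, 89.9, 114.6]
contact_force: [1.0, -0.5, 0.6]
gripper_width: 0.0523
```

```bash
python3 snap.py w_rd3; python3 - <<'E'
from h import *
c=np.zeros((600,800,3),np.uint8);c[:300,:400]=cv2.resize(cv2.imread("pics/w_rd3.png"),(400,300),interpolation=cv2.INTER_AREA)
t=crop(cv2.imread("pics/w_rd2.png"),75,70,150,100,2.6);c[:t.shape[0],400:400+t.shape[1]]=t
a=r.capture("scene");cv2.imwrite("pics/scene1.png",a);t=crop(a,180,140,116,85,3.4);c[300:300+t.shape[0],:t.shape[1]]=t
t=crop(cv2.imread("pics/w_rd3.png"),240,40,150,115,2.6);c[300:300+t.shape[0],400:400+t.shape[1]]=t
cv2.imwrite("pics/c6.png",c)
E
```

```text
[0.43099261 0.19647934 0.24074794] [-67.46130336  89.93663313 114.5674807 ] 7.45 [ 0.99633272 -0.50255234  0.6348557 ] 0.05230934217446415
```

View pics/c6.png

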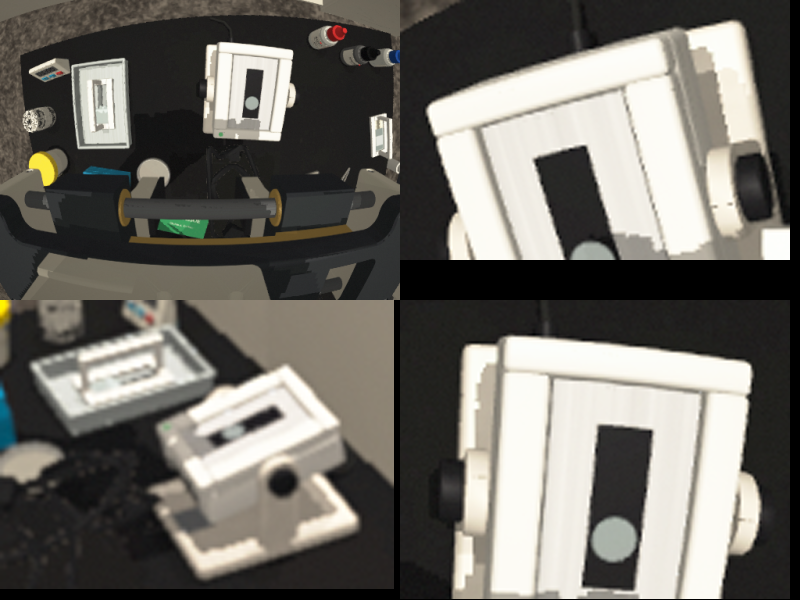

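Broken carrier sits upright in the tray. Reader corners seen afresh: w_rd3 recess (552,378),(703,392), outer (500,338),(751,360); w_rd2 outer (428,107), recess (481,130),(623,92). Refining the fit with these and the scene view.

```bash
cat > fit2.py <<'E'
from fit import *
pc=pickle.load(open("pics/w_rd3.pkl","rb"))[0];pd=pickle.load(open("pics/w_rd2.pkl","rb"))[0];ps=r.camera_params("scene")
C=lambda u,v:(240+(u-401)/2.6,40+(v-301)/2.6)
D=lambda u,v:(75+(u-401)/2.6,70+(v-1)/2.6)
S=lambda u,v:(222+(u-251.5)/4,155+(v-301.5)/4)
L2=[l+(1,) for i,l in enumerate(L) if i not in(9,14,15)]
L2+=[(pc,C(552,378),(50,30,18),1),(pc,C(703,392),(50,-30,18),1),(pc,C(500,338),(64,48,20),1),(pc,C(751,360),(64,-48,20),1),
(pd,D(428,106),(64,48,20),1),(pd,D(481,130),(50,30,18),1),(pd,D(623,92),(50,-30,20),1),
(ps,S(266,387),(-64,48,20),0),(ps,S(419,317),(64,48,20),0),(ps,S(489,377),(64,-48,20),0),(ps,S(311,448),(-64,-48,20),0)]
sl=[(pa,A,[(166,127),(227,111),(273,290),(219,303)]),(pb,B,[(520,206),(565,178),(653,325),(612,345)]),(pc,C,[(598,425),(653,429),(640,588),(583,586)]),(pd,D,[(533,160),(583,146),None,None])]
sg=[(1,1),(1,-1),(-1,-1),(-1,1)]
kn=[(pa,A(36,268),1),(pc,C(445,490),1),(pb,B(742,181),-1),(pd,D(756,184),-1)]
def res2(q):
    R,h=head(q);o=[]
    for p,uv,m,f in L2: o.append(proj(p,h+R@(np.array(m)/1e3),bool(f))[0]-uv)
    for p,F,cs in sl:
        for c,(a,b) in zip(cs,sg):
            if c: o.append(proj(p,h+R@np.array([a*q[4],b*q[5],.016]),True)[0]-F(*c))
    for p,uv,sgn in kn: o.append((proj(p,h+R@np.array([0,sgn*q[6],0]),True)[0]-uv)*.7)
    return np.concatenate(o)
s=least_squares(res2,[.503,.13,0,.2,.028,.011,.08],loss="soft_l1");print(s.x,np.degrees(s.x[2:4]));print(res2(s.x).reshape(-1,2).round(1).tolist())
J=s.jac;print("sd",np.sqrt(np.diag(np.linalg.inv(J.T@J))))
R,h=head(s.x);print("stage",h+R@[0,0,.016]);np.save("reader.npy",s.x)
for t in(.17,.22,.27,.32):
    f=least_squares(lambda z:res2(np.r_[z[:3],t,z[3:]]),np.delete(s.x,3),loss="soft_l1");print(t,f.cost,f.x[:3])
E
python3 fit2.py
```

```text
[ 0.5033706   0.13110157 -0.00225031  0.19330865  0.03262468  0.01080331
  0.06648326] [-0.12893318 11.07576952]
[[-1.2, -0.3], [-0.7, -1.0], [2.5, 0.9], [-0.0, 2.1], [-1.7, -0.6], [-0.8, -1.2], [1.5, 1.3], [0.4, 0.3], [-1.2, -0.6], [-1.4, 1.1], [-1.2, 0.3], [0.7, 1.7], [-0.2, 0.9], [-0.3, -0.7], [1.2, 0.0], [1.8, -0.9], [1.5, 1.3], [-1.7, 0.2], [-2.1, -0.6], [-0.7, -1.5], [-0.7, -0.3], [0.1, -0.4], [-2.3, 1.5], [1.1, 2.8], [-0.3, 0.5], [-0.9, 0.4], [0.8, -1.4], [0.1, -0.1], [0.5, -1.3], [0.1, 0.1], [0.3, 0.2], [-0.6, -0.1], [-0.1, 0.0], [-0.1, 0.5], [-2.1, 0.9], [-0.2, 0.4], [0.7, -0.4], [1.6, -0.3], [1.1, -1.8], [0.4, 0.6], [0.7, -0.6], [1.2, 0.7]]
sd [0.00034208 0.00027281 0.00503348 0.01548428 0.0003511  0.00036811
 0.00112435]
stage [0.50029689 0.13110157 0.10070198]
0.17 34.174197608754426 [ 0.50300361  0.13110821 -0.00101878]
0.22 34.56644978042183 [ 0.50380513  0.13110573 -0.00342638]
0.27 45.37087627047132 [ 0.50460106  0.13109671 -0.00459797]
0.32 66.8092291728988 [ 0.50535455  0.1310681  -0.0070796 ]
```

Tilt ≈0.19±0.015 rad, yaw ≈ -0.2°, stage (0.500,0.131,0.1005). Two independent triangulations gave 0.15–0.19. Now the whole carrier, at about (0.4435,-0.191), yaw ≈16°.

carry_out(
  moves=[
    [0,-50,0,0,0,0.05,60],
    [0,-100,0,0,0,0.1,60],
    [0,-150,0,0,0,0.15,60],
    [5,-200,0,0,0,0.2,60],
    [8,-250,-10,0,0,0.237,60],
  ],
)

```text
time_s: 8.05
tcp_pos: [0.444, -0.0491, 0.2317]
eef_rot: [170.7, 89.8, 6.7]
contact_force: [1.8, 0.4, 0.6]
gripper_width: 0.0524
```

carry_out(
  moves=[
    [0,-50,0,0,0,0,60],
    [0,-100,-10,0,0,0,60],
    [0,-140,-40,0,0,0,60],
    [0,-140,-85,0,0,0,60],
    [0,-140,-125,0,0,0,60],
  ],
)

```text
time_s: 8.55
tcp_pos: [0.4431, -0.1894, 0.1036]
eef_rot: [162.4, 90.0, -2.0]
contact_force: [1.1, 1.0, -1.5]
gripper_width: 0.0527
```

carry_out(
  moves=[
    [0,0,0,0,0,0,60],
    [0,0,0,0,0,0,60],
  ],
)

```text
time_s: 8.75
tcp_pos: [0.4432, -0.1881, 0.1056]
eef_rot: [12.2, 89.9, -152.0]
contact_force: [1.0, -0.5, 1.1]
gripper_width: 0.0527
```

```bash
python3 snap.py w_wh1; python3 - <<'E'
from h import *
cv2.imwrite("pics/c7.png",crop(cv2.imread("pics/w_wh1.png"),90,60,330,230,2.4))
E
```

```text
[ 0.44321234 -0.18806835  0.10557562] [  12.19264731   89.90916936 -151.9659547 ] 8.75 [ 0.95688577 -0.49359062  1.12359976] 0.05272389861730272
```

View pics/c7.png

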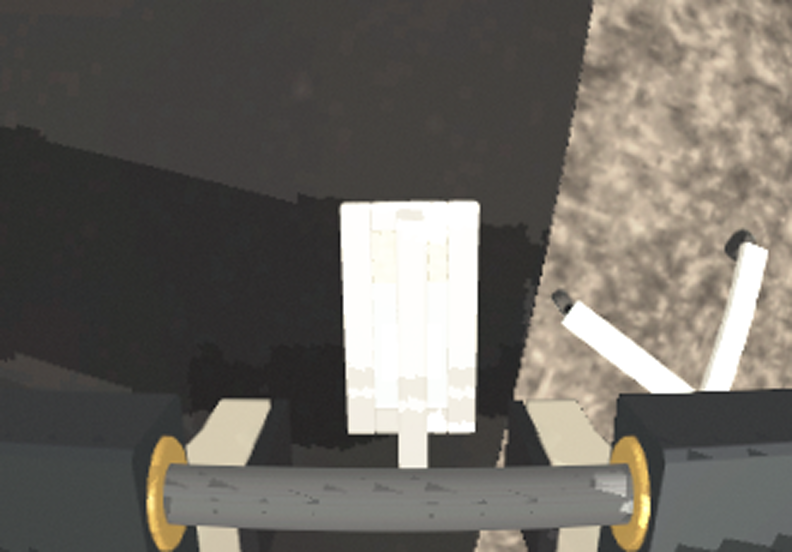

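Whole carrier: frame columns 341–479 (mid 410) vs finger middle 400, so about 3 mm to the right; orientation aligned. Check numbers along its length.

```bash
python3 - <<'E'
from h import *
import pickle
p,s=pickle.load(open("pics/w_wh1.pkl","rb"))
f=lambda u,v:(90+(u-.7)/2.4,60+(v-.7)/2.4)
P=[atz(p,f(*q),.007,True) for q in[(341,202),(479,202),(475,433),(349,433)]];print(np.round(P,4))
m=np.mean(P,0);print(m);a=P[0]+P[1]-P[2]-P[3];print(np.degrees(np.arctan2(a[1],a[0])),np.linalg.norm(a)/2)
R=Ro.from_euler("xyz",s["eef_rot"],degrees=True).as_matrix();print(R.round(3));print("tool-frame offset",R.T@(m-s["tcp_pos"]))
pb,sb=pickle.load(open("pics/w_br2.pkl","rb"));g=lambda u,v:(90+(u-.7)/2.4,90+(v-.7)/2.4)
P=[atz(pb,g(*q),.007,True) for q in[(327,122),(477,122),(472,372),(334,372)]];m=np.mean(P,0);print("broken was",m,np.linalg.norm((P[0]+P[1]-P[2]-P[3])/2))
E
```

```text
[[ 0.4821 -0.1553  0.007 ]
 [ 0.4958 -0.2033  0.007 ]
 [ 0.4088 -0.2291  0.007 ]
 [ 0.3953 -0.1811  0.007 ]]
[ 0.44552908 -0.19220949  0.007     ]
16.570114143637465 0.09069026058653289
[[-0.001  0.273 -0.962]
 [-0.001 -0.962 -0.273]
 [-1.     0.     0.002]]
tool-frame offset [ 0.09857534  0.00458327 -0.00125106]
broken was [ 0.45059944 -0.05558331  0.007     ] 0.0902873518408657
```

carry_out(
  moves=[
    [2,-1,-40,0,0,0.012,60],
    [2,-1,-75,0,0,0.012,60],
    [2,-1,-84,0,0,0.012,60],
    [2,-1,-84,0,0,0.012,0],
    [2,-1,-84,0,0,0.012,0],
  ],
  squeeze=20,
)

```text
time_s: 9.3
tcp_pos: [0.4461, -0.189, 0.0231]
eef_rot: [154.8, 89.8, -8.7]
contact_force: [-0.1, 0.1, 1.1]
gripper_width: 0.0416
```

carry_out(
  moves=[
    [0,0,0,0,0,0,0],
    [0,0,0,0,0,0,0],
    [0,0,0,0,0,0,0],
    [0,0,0,0,0,0,0],
    [0,0,0,0,0,0,0],
  ],
)

```text
time_s: 9.8
tcp_pos: [0.4445, -0.1891, 0.0216]
eef_rot: [152.9, 90.0, -10.6]
contact_force: [-0.9, 0.2, 6.2]
gripper_width: 0.0094
```

carry_out(
  moves=[
    [0,0,20,0,0,0,0],
    [0,0,60,0,0,0,0],
    [0,10,110,0,0,-0.05,0],
    [0,40,150,0,0,-0.15,0],
    [0,80,180,0,0,-0.29,0],
  ],
)

```text
time_s: 10.3
tcp_pos: [0.4447, -0.112, 0.2015]
eef_rot: [-179.3, 89.9, 0.6]
contact_force: [1.5, 0.2, -0.5]
gripper_width: 0.0096
```

Whole carrier is lifted. Heading above the stage with the tilt of 0.19 rad.

carry_out(
  moves=[
    [5,50,0,0,0,0,0],
    [15,100,0,0,-0.06,0,0],
    [25,150,0,0,-0.12,0,0],
    [35,195,0,0,-0.19,0,0],
    [43,243,-10,0,-0.19,0,0],
  ],
)

```text
time_s: 10.8
tcp_pos: [0.4863, 0.1327, 0.1899]
eef_rot: [-179.6, 78.9, 0.8]
contact_force: [1.9, -0.3, -0.3]
gripper_width: 0.0095
```

carry_out(
  moves=[
    [1,0,-15,0,0,0,0],
    [3,0,-30,0,0,0,0],
    [4,0,-37,0,0,0,0],
    [4,0,-37,0,0,0,0],
    [4,0,-37,0,0,0,0],
  ],
)

```text
time_s: 11.3
tcp_pos: [0.4915, 0.1307, 0.1521]
eef_rot: [179.7, 79.1, -0.1]
contact_force: [0.1, -0.7, -0.0]
gripper_width: 0.0094
```

```bash
python3 snap.py w_st1; python3 - <<'E'
from h import *
a=r.capture("scene");b=r.capture("top");cv2.imwrite("pics/scene2.png",a);cv2.imwrite("pics/top2.png",b)
c=np.zeros((600,800,3),np.uint8)
t=crop(a,215,130,80,90,5);c[:450,:400]=t
t=crop(cv2.imread("pics/w_st1.png"),150,60,230,180,1.73);c[:t.shape[0],400:400+t.shape[1]]=t
t=crop(b,215,150,75,60,4.5);c[315:315+t.shape[0],400:400+t.shape[1]]=t
cv2.imwrite("pics/c8.png",c)
E
```

```text
[0.49153478 0.13066235 0.15212933] [ 1.79652969e+02  7.91052189e+01 -6.69454204e-02] 11.3 [ 0.14098208 -0.67677358 -0.03573173] 0.009415372002237167
```

View pics/c8.png

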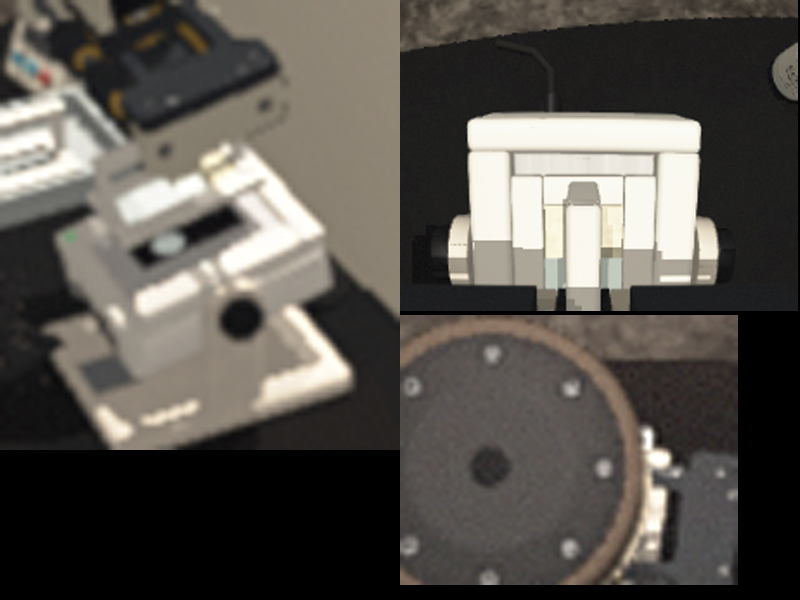

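Wrist view: carrier frame 512–656 against recess 511–658 and head 468–700, so lateral centring and yaw are right. Checking fore-aft and tilt by comparing with the model.

```bash
python3 - <<'E'
from h import *
import pickle
p,s=pickle.load(open("pics/w_st1.pkl","rb"));q=np.load("reader.npy")
inv=lambda uv:(uv-[150,60])*1.73+[400,0]
for t in(.17,.19,.21,.23):
    R=Ro.from_euler("zy",[q[2],-t]).as_matrix();h=np.array([q[0],q[1],.085])
    print(t,[inv(proj(p,h+R@np.array(m)/1e0,True)[0]).round(0).tolist() for m in[(.050,.03,.02),(.05,-.03,.02),(.064,.048,.02),(.064,-.048,.02)]])
Rt_=Ro.from_euler("xyz",s["eef_rot"],degrees=True).as_matrix();z=-Rt_[:,0];x=-Rt_[:,2] if Rt_[0,2]<0 else Rt_[:,2]
y=np.cross(z,x);o=s["tcp_pos"]-z*.0215
print("tilt tool",np.arcsin(x[2]),"yaw",np.degrees(np.arctan2(x[1],x[0])))
print("carrier far edge",[inv(proj(p,o+x*.045+y*b+z*.007,True)[0]).round(0).tolist() for b in(.025,-.025)])
print("bar far end",[inv(proj(p,o+x*.0435+y*b+z*.045,True)[0]).round(0).tolist() for b in(.005,-.005)])
d=o-(np.array([q[0],q[1],.085])+Ro.from_euler("zy",[q[2],-q[3]]).as_matrix()@[0,0,.016])
print("underside rel stage in head frame",Ro.from_euler("zy",[q[2],-q[3]]).as_matrix().T@d)
E
```

```text
0.17 [[510.0, 151.0], [657.0, 152.0], [466.0, 118.0], [701.0, 119.0]]
0.19 [[509.0, 152.0], [657.0, 153.0], [465.0, 119.0], [702.0, 120.0]]
0.21 [[509.0, 153.0], [658.0, 154.0], [465.0, 120.0], [702.0, 121.0]]
0.23 [[509.0, 155.0], [658.0, 156.0], [464.0, 121.0], [703.0, 123.0]]
tilt tool 0.190146270486744 yaw 0.28645504872705857
carrier far edge [[511.0, 176.0], [657.0, 175.0]]
bar far end [[565.0, 204.0], [602.0, 204.0]]
underside rel stage in head frame [ 0.00121372 -0.00044124  0.03065283]
```

Model and image agree to within 1–2 px. Descending along the stage normal.

carry_out(
  moves=[
    [1,0,-7,0,0,0,0],
    [2,0,-14,0,0,0,0],
    [3,0,-20,0,0,0,0],
    [3.5,0,-23.5,0,0,0,0],
    [3.5,0,-23.5,0,0,0,0],
  ],
)

```text
time_s: 11.95
tcp_pos: [0.4945, 0.1306, 0.1274]
eef_rot: [179.4, 79.2, -0.3]
contact_force: [0.0, -0.6, -1.4]
gripper_width: 0.0094
```

carry_out(
  moves=[
    [0.2,0,-1,0,0,0,0],
    [0.4,0,-2,0,0,0,0],
    [0.6,0,-3,0,0,0,0],
    [0.8,0,-4,0,0,0,0],
    [0.8,0,-4,0,0,0,0],
  ],
)

```text
time_s: 12.45
tcp_pos: [0.4956, 0.1309, 0.1242]
eef_rot: [179.7, 79.1, -0.0]
contact_force: [-0.2, -0.2, -1.8]
gripper_width: 0.0091
```

```bash
cat > st.py <<'E'
from h import *
F=[];M=[];P=[];E=[]
for i in range(6):
    s=r.get_state();F.append(s["contact_force"]);M.append(s["moment"]);P.append(s["tcp_pos"]);E.append(s["eef_rot"]);r.capture("top")
print("t",s["time_s"],"F",np.mean(F,0).round(2),np.std(F,0).round(2),"M",np.mean(M,0).round(3),s["gripper_width"])
q=np.load("reader.npy");Rh=Ro.from_euler("zy",[q[2],-q[3]]).as_matrix();R=Ro.from_euler("xyz",E[-1],degrees=True).as_matrix();z=-R[:,0];x=-R[:,2]
P=np.mean(P,0);print("tcp",P.round(4),"tilt",np.arcsin(x[2]).round(3),"rel stage",(Rh.T@(P-z*.0215-np.array([q[0],q[1],.085])-Rh@[0,0,.016])).round(4),"Fz_h",(Rh.T@np.mean(F,0)).round(2))
E
python3 st.py
```

```text
t 12.7 F [ 0.23  0.11 -1.04] [0.68 0.28 0.41] M [-0.049  0.677 -0.016] 0.009613874872651048
tcp [0.4956 0.131  0.1243] tilt 0.19 rel stage [-0.0001 -0.0001  0.0026] Fz_h [ 0.03  0.11 -1.06]
```

carry_out(
  moves=[
    [0.2,0,-1,0,0,0,0],
    [0.4,0,-2,0,0,0,0],
    [0.6,0,-3,0,0,0,0],
    [0.6,0,-3,0,0,0,0],
    [0.6,0,-3,0,0,0,0],
  ],
)

```text
time_s: 13.25
tcp_pos: [0.4962, 0.131, 0.1213]
eef_rot: [179.7, 79.1, 0.0]
contact_force: [-1.8, 1.4, 1.3]
gripper_width: 0.01
```

```bash
python3 st.py
```

```text
t 13.5 F [-2.09  0.15  1.83] [0.5  0.6  0.49] M [0.063 1.159 0.014] 0.009723917033948865
tcp [0.4962 0.131  0.1213] tilt 0.19 rel stage [-0.0001 -0.0001 -0.0005] Fz_h [-1.7   0.14  2.2 ]
```

carry_out(
  moves=[
    [0.2,0,-1,0,0,0,0],
    [0.2,0,-1,0,0,0,0],
    [0.4,0,-2,0,0,0,0],
    [0.4,0,-2,0,0,0,0],
    [0.4,0,-2,0,0,0,0],
  ],
)

```text
time_s: 14.05
tcp_pos: [0.4966, 0.131, 0.1193]
eef_rot: [179.7, 79.1, -0.0]
contact_force: [-3.6, -0.2, 4.0]
gripper_width: 0.0098
```

```bash
python3 st.py
```

```text
t 14.3 F [-3.61  0.57  3.98] [0.19 0.46 0.5 ] M [0.104 1.515 0.007] 0.009586680078952126
tcp [0.4966 0.131  0.1193] tilt 0.19 rel stage [-0.0001 -0.0001 -0.0025] Fz_h [-2.78  0.56  4.6 ]
```

Contact and spring behaviour match the model (≈5.7 N ⇒ ≈2.7 mm in). There is about 2.8 N of tangential drag, so I'll ease it by backing down-slope slightly while pressing another millimetre.

carry_out(
  moves=[
    [-0.2,0,-0.5,0,0,0,0],
    [-0.4,0,-1.1,0,0,0,0],
    [-0.4,0,-1.1,0,0,0,0],
    [-0.4,0,-1.1,0,0,0,0],
    [-0.4,0,-1.1,0,0,0,0],
  ],
)

```text
time_s: 14.85
tcp_pos: [0.4966, 0.131, 0.1185]
eef_rot: [179.7, 79.1, 0.0]
contact_force: [-1.0, -2.5, 5.2]
gripper_width: 0.0099
```

```bash
python3 st.py; python3 snap.py w_st2; python3 - <<'E'
from h import *
a=r.capture("scene");cv2.imwrite("pics/scene3.png",a)
c=np.zeros((600,800,3),np.uint8)
t=crop(a,215,130,80,90,5);c[:450,:400]=t
t=crop(cv2.imread("pics/w_st2.png"),180,90,150,120,2.66);c[:t.shape[0],400:400+t.shape[1]]=t
cv2.imwrite("pics/c9.png",c)
E
```

```text
t 15.1 F [-1.08 -1.68  5.01] [0.81 0.48 0.42] M [-0.524  0.5   -0.105] 0.009530324719754938
tcp [0.4966 0.131  0.1185] tilt 0.191 rel stage [-0.0002 -0.0001 -0.0034] Fz_h [-0.09 -1.68  5.13]
[0.49662853 0.13103481 0.11846391] [1.79737684e+02 7.90751356e+01 5.28981730e-02] 15.15 [-1.21564993 -0.643181    5.37084448] 0.009728290019379008
```

View pics/c9.png

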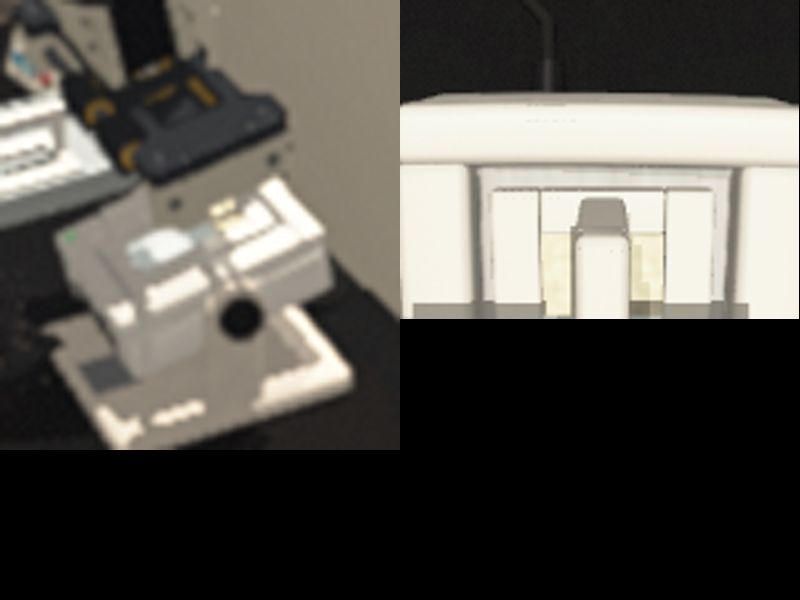

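Carrier sits inside the recess: gaps left and right are 475→493 and 713→738, back gap 168→190, and the label is up-slope. The moment data suggest the pressure centre is toward the upper end, so the true slope may be slightly steeper. I'll measure the pressure centre properly.

```bash
cat > cop.py <<'E'
from h import *
F=[];M=[];P=[];R=[]
for i in range(16):
    s=r.get_state();F.append(s["contact_force"]);M.append(s["moment"]);P.append(s["tcp_pos"]);R.append(Ro.from_euler("xyz",s["eef_rot"],degrees=True).as_matrix());r.camera_params("top");r.capture("top")
q=np.load("reader.npy");Rh=Ro.from_euler("zy",[q[2],-q[3]]).as_matrix();R=Ro.from_matrix(R).mean().as_matrix();P=np.mean(P,0)
z=-R[:,0];x=-R[:,2];y=np.cross(z,x);t=np.arcsin(x[2]);B=np.c_[x,y,z]
dF=np.mean(F,0)-[.23,.11,-1.04];dM=np.mean(M,0)-[-.049,.677*np.sin(t)/np.sin(.19),-.016]
f=B.T@dF;m=B.T@dM;Lp=.372
print("t",s["time_s"],"tilt",t.round(4),"y level",y[2].round(4),"F_h",f.round(2),"+-",(np.std(F,0)/4).round(2),"M_h",m.round(3),"a(x)",((-m[1]-Lp*f[0])/f[2]).round(4),"b(y)",((m[0]-Lp*f[1])/f[2]).round(4))
print("rel stage",(Rh.T@(P-z*.0215-np.array([q[0],q[1],.085])-Rh@[0,0,.016])).round(4),"tcp",P.round(4),"w",s["gripper_width"])
E
python3 cop.py
```

```text
t 16.0 tilt 0.1907 y level -0.0008 F_h [-0.02 -1.39  6.18] +- [0.11 0.1  0.09] M_h [-0.482 -0.187  0.012] a(x) 0.0315 b(y) 0.0054
rel stage [-0.0002 -0.0001 -0.0033] tcp [0.4966 0.131  0.1185] w 0.009926880023672688
```

carry_out(
  moves=[
    [-0.1,0,0,0,-0.005,0,0],
    [-0.3,0,0,0,-0.015,0,0],
    [-0.3,0,0,0,-0.015,0,0],
    [-0.3,0,0,0,-0.015,0,0],
  ],
)

```text
time_s: 16.45
tcp_pos: [0.4966, 0.1312, 0.1187]
eef_rot: [179.8, 78.2, 0.1]
contact_force: [0.0, -1.1, 5.7]
gripper_width: 0.0096
```

```bash
python3 cop.py
```

```text
t 17.2 tilt 0.2061 y level -0.0007 F_h [ 1.47 -1.64  6.15] +- [0.08 0.08 0.11] M_h [-0.583 -0.506  0.019] a(x) -0.0063 b(y) 0.0043
rel stage [ 0.0001  0.0001 -0.0032] tcp [0.4966 0.1312 0.1187] w 0.009532969564371847
```

carry_out(
  moves=[
    [0.1,-0.1,-0.3,0,0,0,0],
    [0.25,-0.15,-0.6,0,0,0,0],
    [0.25,-0.15,-0.6,0,0,0,0],
    [0.25,-0.15,-0.6,0,0,0,0],
  ],
)

```text
time_s: 17.65
tcp_pos: [0.4967, 0.1311, 0.118]
eef_rot: [179.8, 78.2, 0.2]
contact_force: [-1.2, 0.2, 6.0]
gripper_width: 0.0098
```

```bash
python3 cop.py
```

```text
t 18.4 tilt 0.2061 y level -0.0005 F_h [ 0.23 -0.57  6.85] +- [0.11 0.14 0.1 ] M_h [-0.198 -0.039  0.004] a(x) -0.0069 b(y) 0.0022
rel stage [ 0.0001  0.0001 -0.0038] tcp [0.4967 0.1312 0.118 ] w 0.009723900546317337
```

Force is 6.9 N along the normal, which puts the plate about 3.7 mm in. The pressure centre is within 7 mm of the middle, drag is negligible and the stage offset is under 1 mm. Handing in.

```bash
python3 - <<'E'
from plant import r
s=r.get_state();print(s["time_s"],s["contact_force"],s["gripper_width"]);print(r.close_job())
E
```

```text
18.45 [-1.42217196 -0.78419002  5.95465772] 0.009380496667483881
the job is handed in; nothing more can be done
None
```

I put the snapped carrier in the discard tray and let go of it. The whole carrier is seated in the reader's recess, label end up the slope, still gripped and pressing. I handed the job in at 18.45 s; no verdict is reported.

**Last checks on the whole carrier:**
- **Press:** about 6.9 N along the stage normal. From the spring figures the plate is about 3.7 mm in; position gives 3.8 mm.
- **Seat:** within about 1 mm of the stage centre by my fit. The pressure centre is within 7 mm of the middle, so it should be flush.
- **Grip:** fingers closed on the bail at 9.4–9.7 mm.

**Disagreement on the slope:** the images gave 0.19 rad (±0.015), but at that angle the pressure sat near the upper edge. I went to 0.206 rad, where it centred. That centring relies on a lever arm I estimated from the force readings.

**Snapped carrier:** the images after release showed it upright and flat in the tray.

**Not checked:** I took no final picture of the reader's head, the bottles or the dish. Contact forces stayed low throughout, and I saw no sign of anything being hit.

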